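# Fit and chuck the filling tube on a slip-casting manifold

### The job

Get the casting manifold ready for filling: take the orange filling tube, push it, plain end first (black bands at the top), fully home onto the slanted spigot while the chuck is still open, and then turn the blue chuck ring (the red post is its handle) anticlockwise as far as it will go, so that all three jaws grip the tube firmly. Let go of everything, and leave the other things on the bench where they stand.

Things in the scene. Friction and masses are not known exactly. Their poses are not given: they have to be found in the camera images.
- tube: The loose orange rigid plastic filling tube, 110 mm long, 44 mm outside diameter, 37 mm bore open at both ends, 3.5 mm wall, about 0.12 kg, with two thin black bands near its top. It starts upright on the bench. Origin at the centre of its lower (plain) end, z along its axis towards the banded end.
- tube_foot (a point): Centre of the tube's lower, plain end (same point as the tube's origin).
- manifold: Fixed grey pipe, 60 mm in diameter, lying along its y on a steel base plate 170 x 240 x 12 mm, with blue end flanges. Origin at bench height, its -x is the front towards which the branch leans; yaw varies. The pipe's top is 76 mm above the bench.
- seat (a point): Centre of the flat shoulder (52 mm diameter) round the spigot's foot, 95 mm above the bench; the tube's lower end rests on it when fully home. z points up the spigot's axis, which leans 32 degrees (0.56 rad) from vertical towards the manifold's -x; point x is the manifold's +x tipped up by as much. The tube has 1.5 mm play all round on the spigot and slides freely.
- spigot_tip (a point): Centre of the tip of the aluminium spigot, 54 mm from the seat along the seat's z. The spigot is 34 mm in diameter, the last 12 mm tapering to 20 mm.
- clamp_ring (a joint): Angle of the blue chuck ring (112 mm diameter, its top 4 mm above the shoulder) about the spigot: 0 open, growing anticlockwise seen from above (about the seat's z). It draws the jaws in 10 mm per rad: they meet the tube at about 0.9, then firm up to the stop at 1.0. Starts at 0 to 0.3. Drag 0.3 N m (4 N at the post, up to about 15 N near the stop); it stays where it is left, also when clamped.
- post (a point): Point on the axis of the ring's red round post (16 mm diameter), which is parallel to the spigot, 75 mm from its axis, and circles with the ring. This point is 40 mm above the shoulder plane and 18 mm below the post's top end; the blue arm below starts 38 mm further down. At ring angle 0 it bears -2.0 rad (115 degrees clockwise) from the seat's x about the seat's z.
- jaw_a: Steel chuck jaw, 20 x 14 mm and 16 mm high, one of three equally spaced around the spigot, 6 to 22 mm above the shoulder; its inner face is 31 mm from the spigot's axis with the ring open. Moves only radially, driven by the ring. Origin at the spigot's axis 8 mm below the shoulder when open.
- jaw_b: The second jaw, as jaw_a.
- jaw_c: The third jaw, as jaw_a.
- cast_cone: Bystander: loose clay-coloured pointed casting, 72 mm wide, 106 mm high, upright. Origin under its centre.
- glaze_jar: Bystander: loose white jar with blue cap, 68 mm wide, 95 mm high. Origin under its centre.
- beaker: Bystander: loose cream beaker, 84 mm wide, 100 mm high. Origin under its centre.
- mallet: Bystander: hammer with a rubber head lying near the robot. Origin at its underside.
- brush: Bystander: brush lying between the robot and the manifold, under 40 mm high. Origin at its underside.
- mould_half: Bystander: white plaster mould half, 110 x 130 x 60 mm. Origin under its centre.
Not all that is in view belongs to the job. Of the things that look like the tube, the middle-sized one is meant.

How it is judged:
On the way, in this order (a step that is already met when the one before it is completed fails the run):
1. the tube is fully home on the spigot with the chuck still open (distance between tube_foot and seat below 0.004 m and angle between the z axis of tube and the z axis of seat, either way round below 0.07 rad and z of tube in the frame of seat above -0.003 m and value of joint clamp_ring below 0.5 rad), for 0.2 s.
2. the ring is turned and all three jaws press on the tube, which is still home (distance between tube_foot and seat below 0.004 m and angle between the z axis of tube and the z axis of seat, either way round below 0.07 rad and z of tube in the frame of seat above -0.003 m and contact force between each of jaw_a, jaw_b, jaw_c and tube above 0.5 N and value of joint clamp_ring above 0.8 rad), for 0.2 s.
At the end, for the whole second after the job is handed in: The tube's plain end rests on the spigot's shoulder (its centre within 4 mm of the seat's, axes within 4 degrees), the chuck ring is past 0.8 rad and each of the three jaws presses on the tube with more than 0.5 N; the tube is at rest and released (all of step 2 and linear speed of tube below 0.01 m/s and contact force between tube and the fingers below 0.1 N); the robot touches nothing.
It fails at once if a bystander is shifted more than 25 mm (distance of any of cast_cone, glaze_jar, beaker, mallet, brush, mould_half from where it was at the start of the episode above 0.025 m).
It fails at once if the casting, jar or beaker is knocked over (angle between any of cast_cone, glaze_jar, beaker's own z axis and vertical above 0.5 rad).
It also fails if it takes over 58 s, if anything falls off the work surface, if the arm or the gripper's body presses on something with over 40 N, if the wrist force passes 120 N, or if a joint passes its speed limit or range.

### The arm

A 6-joint arm with a two-finger parallel gripper is mounted at the origin on the work surface. World frame = base frame: x ahead of the robot, y to its left, z up, the work surface at z = 0. Lengths are in m, angles in rad, forces in N, time in s.
With the tool pointing down it reaches from about 0.3 to 0.775 m from the base axis. Payload 14.6 kg.
Tool frame: the origin (TCP) lies on the centre line of the jaws, within the pads' length; the fingertips stand manip.tip_reach ahead of it and the grasp point (between the pads) lies 3 mm ahead of it (manip.tip_reach is the distance from the TCP to the fingertips, in m); z points along the fingers, y is the line along which they close (so a half turn about z gives the same grasp; the last joint's range is limited). The gripper opens to 94 mm and grips with 3 to 60 N. Pads are 16 mm wide; open, the fingers measure 119 mm over their backs; the gripper's body (75 mm by 177 mm) begins 78 mm behind the grasp point.
Start: joints at [1.116, 0.3, 1.521, -0, 1.321, -0.067], TCP at [0.208, 0.509, 0.227] pointing down, gripper open.
Joint ranges: [-3.03, 3.03], [-0.79, 2.21], [0.23, 2.52], [-1.04, 4.18], [0, 3.07], [-2.55, 2.55]. Speed limits (rad/s): [2.22, 2.22, 2.57, 3.14, 3.14, 3.14].

### API

Orientations are given as a unit quaternion [w, x, y, z].
In Python, from plant import state, capture, camera_model, hand_in, manip gives the robot as it stands. The module is installed in compiled form; this text tells all that it offers.
- The arm moves only by the shell command python3 -m inch 'ROWS' [FORCE]. ROWS is JSON, a list that holds one entry, the list of rows, each a list of 5 numbers: the shift along the tool's x, y, z as a fraction of full scale, then the turn about the tool's z as a fraction of full scale, then the opening, from 0 (shut) to 1 (fully open). In form: [[[tx, ty, tz, yaw, jaw], ...]]. A call has 1 to 5 rows; each row is the pose to reach, as a shift and turn from the pose commanded when the call began, along the tool's axes at that moment; what a row does not reach only later rows make up. Full scale, the value 1, is 12 cm for a shift and 30 degrees for a turn. A row lasts 1/10 s, in which the tool goes at most 50 mm and 8.59 degrees, less where a joint would pass 70% of its speed; a pose out of reach is approached as far as the arm can. A call with a number of a shift or a turn outside -1 to 1 is refused whole. A call with a gripper value outside its range is refused whole. The fingers move at their own pace and stop on an object; FORCE is the grip in N (left out, the last holds). Time passes only in rows, so rows that repeat a pose let the fingers close. It gives the time, the measured TCP pose, the force, the opening and the grip force at its end, in the units of the state.
- state(): the state, without advancing time (a new reading comes with each control period).
- capture(name): name is "scene" or "side" or "wrist"; returns (picture, depth): 384x512x3 uint8, red, green, blue; 384x512 float32, m along the optical axis (not along the pixel's ray), 0 where there is no reading.
- camera_model(name): a dict with "intrinsics" (3x3 intrinsics, pixels), "origin" and "orientation" of the camera in the world. Camera axes: x right, y down, z forward; pixel columns grow to the right and rows downward; lengths in m; the calibration is good to about 2 mm. A picture is of the moment at which its call begins: read the wrist's pose just before it. camera_model takes no time and is no camera call; for the wrist camera it gives the pose at the moment of the call.
- hand_in(): hands the job in; it is judged then, once.
The state is a dict: "time_s": time; "qpos": joint angles; "qd": joint speeds; "effort": joint torques, N m; "tool_pos": TCP position; "eef_rot": TCP orientation; "force": force on the tool from outside, world axes, zero at the start; "moment": the same for the moment, N m; "grip_width": opening from 0.0 (shut) to 1.0 (fully open); "grip_force": force on a finger pad.
Only numpy, scipy, OpenCV 4.12 (cv2) and the standard library are available. Lean on these libraries where they do the work, as an engineer would, in place of code of your own. Each camera call takes 0.05 s, during which the arm holds its last target. There are 200 camera calls.

## Working session

There is one attempt and no reset: what is moved stays moved. The work goes in short steps, Python scripts to look and compute and a shell command to move; the robot and the scene stay as the last step left them, time stands still between calls to the robot, and variables do not carry over. Pictures are saved under pics/ and viewed, at most 10 in all, crops included, and the job is handed in when it is done.

```bash
mkdir -p pics
cat > h.py <<'E'
import numpy as np, cv2
from scipy.spatial.transform import Rotation as R
from plant import state, capture, camera_model, hand_in, manip
def rot(q): return R.from_quat([q[1],q[2],q[3],q[0]]).as_matrix()
def cloud(name):
    m=camera_model(name); p,d=capture(name)
    K=np.array(m["intrinsics"]); v,u=np.mgrid[:384,:512]
    c=np.stack([(u-K[0,2])/K[0,0]*d,(v-K[1,2])/K[1,1]*d,d],-1)
    return p,d,c@rot(m["orientation"]).T+np.array(m["origin"])
E
python3 - <<'E'
from h import *
print(manip.tip_reach,state())
P=[]
for n in("scene","side"):
    p,d,w=cloud(n); np.savez(n,p=p,d=d,w=w); P.append(p); m=camera_model(n); print(n,m["origin"],m["intrinsics"])
cv2.imwrite("pics/a.png",P[0][...,::-1]);cv2.imwrite("pics/b.png",P[1][...,::-1])
E
```

```text
0.022 {'time_s': 0.0, 'qpos': array([ 1.11644439e+00,  3.00463939e-01,  1.52159596e+00, -1.38446783e-05,
        1.32071668e+00, -6.66205650e-02]), 'qd': array([-0.00123699,  0.00145677,  0.00107506,  0.00100817, -0.00153388,
        0.00203433]), 'effort': array([-3.66974018e-05, -5.31809521e+01, -3.52730370e+01,  7.07636168e-02,
        2.44434597e-02, -9.45700231e-05]), 'tool_pos': array([0.20785621, 0.50894302, 0.22688395]), 'eef_rot': array([-1.45981180e-04,  1.92651877e-01,  9.81266989e-01, -5.73722485e-04]), 'force': array([-1.14937409, -0.31400133,  0.17772072]), 'moment': array([ 0.00222147,  0.03336403, -0.00074444]), 'grip_force': 0.0, 'grip_width': 0.997629211216196}
scene [1.10145295 0.23347947 1.23572868] [[479.8121487    0.         253.1293831 ]
 [  0.         479.8121487  182.48285422]
 [  0.           0.           1.        ]]
side [ 0.28840593 -0.84831787  0.75210005] [[402.56662274   0.         256.43661171]
 [  0.         402.56662274 185.26936434]
 [  0.           0.           1.        ]]
```

View pics/a.png

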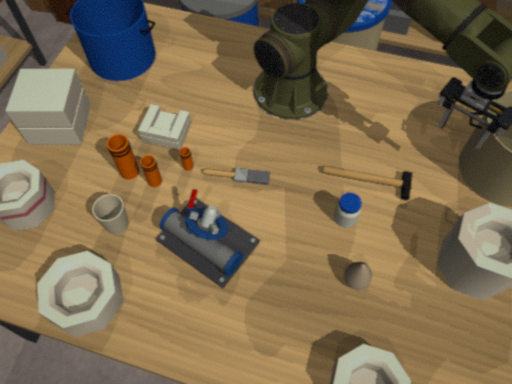

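View pics/b.png

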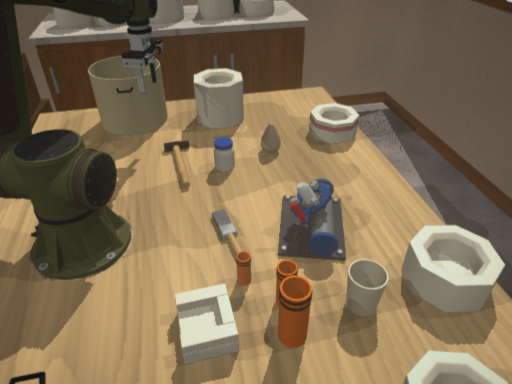

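Scene view: three orange tubes: tall (122,157), middle (150,170), small (186,158). By the description I choose the middle one at (150,170), which should be 110 mm high. The manifold sits at about (208,235) with the red post at (193,200) and the spigot at (210,216). The side view shows the same tubes at (294,310), (286,280) and (243,268).

Run:
```python
from h import *
for n in("scene","side"):
    z=np.load(n+".npz");p,w=z["p"],z["w"];h=cv2.cvtColor(p,cv2.COLOR_RGB2HSV).astype(int)
    m=((h[...,0]>4)&(h[...,0]<14)&(h[...,1]>170)&(h[...,2]>60)&(z["d"]>0)&(w[...,2]>.008)&(w[...,2]<.25)).astype(np.uint8)
    k,l,s,c=cv2.connectedComponentsWithStats(m)
    for i in range(1,k):
        if s[i,4]>40:
            q=w[l==i]; t=q[q[:,2]>q[:,2].max()-.006]; (cc,r)=cv2.minEnclosingCircle(t[:,:2].astype(np.float32))
            print(n,c[i].round(),s[i,4],"zmax",q[:,2].max().round(3),"top circ",np.round(cc,4),round(r,4), "xy rng",q.min(0).round(3),q.max(0).round(3))
    # red post, blue, dark plate
    red=((h[...,0]<3)|(h[...,0]>174))&(h[...,1]>170)&(h[...,2]>90)&(w[...,2]>.05)&(w[...,2]<.25)
    q=w[red&(abs(w[...,0]-.55)<.35)]; print(n,"red",len(q),q.min(0).round(3),q.max(0).round(3),q.mean(0).round(4))
    if len(q)>10: print(np.linalg.svd(q-q.mean(0),full_matrices=0)[2][0].round(3))
    cen=(208,235) if n=="scene" else (312,225)
    cr=p[cen[1]-60:cen[1]+60,cen[0]-70:cen[0]+70]; tb=p[115:205,95:215] if n=="scene" else p[225:360,215:345]
    cv2.imwrite(f"/tmp/{n}.png",np.hstack([cv2.resize(cr,(400,343)),cv2.resize(tb,(400,343))])[...,::-1])
cv2.imwrite("pics/c.png",cv2.resize(np.vstack([cv2.imread("/tmp/scene.png"),cv2.imread("/tmp/side.png")]),(700,600)))
```

```text
scene [124. 158.] 625 zmax 0.154 top circ [ 0.4637 -0.3801] 0.0303 xy rng [ 0.434 -0.409  0.008] [ 0.496 -0.348  0.154]
scene [187. 162.] 108 zmax 0.082 top circ [ 0.4051 -0.2069] 0.0092 xy rng [ 0.392 -0.229  0.009] [ 0.412 -0.198  0.082]
scene [148. 161.] 83 zmax 0.115 top circ [ 0.4756 -0.2895] 0.0198 xy rng [ 0.451 -0.312  0.061] [ 0.491 -0.27   0.115]
scene [152. 175.] 209 zmax 0.111 top circ [ 0.4883 -0.2805] 0.013 xy rng [ 0.468 -0.309  0.009] [ 0.496 -0.269  0.111]
scene red 59 [ 0.536 -0.135  0.09 ] [ 0.569 -0.119  0.14 ] [ 0.5555 -0.1249  0.113 ]
[ 0.493 -0.144 -0.858]
side [243. 257.] 116 zmax 0.083 top circ [ 0.3915 -0.2191] 0.0162 xy rng [ 0.376 -0.234  0.053] [ 0.406 -0.202  0.083]
side [292. 304.] 2017 zmax 0.154 top circ [ 0.4612 -0.3836] 0.0303 xy rng [ 0.431 -0.415  0.008] [ 0.493 -0.274  0.154]
side [243. 274.] 179 zmax 0.065 top circ [ 0.3888 -0.2296] 0.0116 xy rng [ 0.376 -0.237  0.008] [ 0.402 -0.223  0.065]
side [294. 305.] 67 zmax 0.139 top circ [ 0.4569 -0.398 ] 0.0261 xy rng [ 0.432 -0.414  0.128] [ 0.482 -0.388  0.139]Traceback (most recent call last):
  File "<stdin>", line 12, in <module>
    return umr_minimum(a, axis, None, out, keepdims, initial, where)
ValueError: zero-size array to reduction operation minimum which has no identity
```

Run:
```python
from h import *
Z={n:np.load(n+".npz") for n in("scene","side")}
for n in Z:
    p,w=Z[n]["p"],Z[n]["w"];cen=(208,235) if n=="scene" else (312,225)
    cr=p[cen[1]-60:cen[1]+60,cen[0]-70:cen[0]+70]; tb=p[115:205,95:215] if n=="scene" else p[225:360,215:345]
    cv2.imwrite(f"/tmp/{n}.png",np.hstack([cv2.resize(cr,(400,343)),cv2.resize(tb,(400,343))])[...,::-1])
    h=cv2.cvtColor(p,cv2.COLOR_RGB2HSV).astype(int)
    m=(w[...,2]>.006)&(w[...,2]<.018)&(abs(w[...,0]-.62)<.2)&(abs(w[...,1]+.08)<.2)&(h[...,1]<90)&(h[...,2]<130)
    l=cv2.connectedComponentsWithStats(cv2.morphologyEx(m.astype(np.uint8),cv2.MORPH_CLOSE,np.ones((3,3))))
    i=1+np.argmax(l[2][1:,4]); q=w[(l[1]==i)&m]
    print(n,len(q),q[:,2].mean(),cv2.minAreaRect(q[:,:2].astype(np.float32)*1000))
    for z0 in (.07,.09,.11,.13):
        a=(w[...,2]>z0)&(abs(w[...,0]-.62)<.12)&(abs(w[...,1]+.08)<.12)&(w[...,2]<.25); print(z0,a.sum(),np.median(w[a],0).round(4),w[a].max(0).round(3))
    g=(w[...,2]>.115)&(abs(w[...,0]-.62)<.12)&(abs(w[...,1]+.08)<.12)&(w[...,2]<.25)
    for a,b in zip(w[g][::6],p[g][::6]): print(a.round(3),b,end=";")
    print()
cv2.imwrite("pics/c.png",cv2.resize(np.vstack([cv2.imread("/tmp/scene.png"),cv2.imread("/tmp/side.png")]),(700,600)))
```

```text
scene 1867 0.012726655525930754 ((610.9576416015625, -69.43101501464844), (240.91720581054688, 169.73106384277344), 71.43490600585938)
0.07 2221 [ 0.6199 -0.0634  0.085 ] [0.702 0.04  0.15 ]
0.09 1031 [ 0.6087 -0.0677  0.1185] [ 0.656 -0.008  0.15 ]
0.11 718 [ 0.6105 -0.0678  0.1231] [ 0.656 -0.02   0.15 ]
0.13 159 [ 0.5835 -0.0621  0.1384] [ 0.648 -0.034  0.15 ]
[ 0.535 -0.127  0.137] [151  77  49];[ 0.536 -0.124  0.135] [151   9   1];[ 0.541 -0.121  0.139] [160  19  14];[ 0.544 -0.12   0.14 ] [156   8   5];[ 0.544 -0.124  0.133] [142  13   1];[ 0.546 -0.126  0.129] [130  19   6];[ 0.547 -0.126  0.126] [138  15   3];[ 0.549 -0.126  0.124] [142   7   5];[ 0.551 -0.129  0.12 ] [133  26  15];[ 0.554 -0.127  0.121] [140  25  18];[ 0.556 -0.121  0.116] [148  29  28];[ 0.569 -0.06   0.139] [157 156 139];[ 0.577 -0.062  0.147] [157 160 150];[ 0.578 -0.074  0.137] [83 86 81];[ 0.578 -0.057  0.145] [154 158 150];[ 0.583 -0.069  0.142] [123 126 120];[ 0.58  -0.053  0.146] [162 166 159];[ 0.586 -0.068  0.143] [130 135 127];[ 0.582 -0.052  0.144] [179 184 179];[ 0.589 -0.069  0.142] [124 125 11
[... 5847 characters left out ...]
 [ 63  78 107];[ 0.59  -0.107  0.119] [113 113 105];[ 0.603 -0.115  0.123] [101 101  97];[ 0.628 -0.113  0.117] [60 65 81];[ 0.598 -0.115  0.121] [107 105  98];[ 0.619 -0.116  0.118] [61 72 97];[ 0.539 -0.126  0.137] [167  63  50];[ 0.607 -0.114  0.115] [ 74  83 101];[ 0.623 -0.119  0.116] [62 67 80];[ 0.541 -0.127  0.135] [130  58  49];[ 0.616 -0.123  0.118] [56 63 83];[ 0.54  -0.131  0.135] [123  52  42];[ 0.535 -0.133  0.134] [120  50  38];[ 0.533 -0.131  0.13 ] [113  51  38];[ 0.532 -0.127  0.124] [95 53 47];[ 0.546 -0.132  0.125] [123  50  40];[ 0.542 -0.135  0.125] [116  48  37];[ 0.538 -0.134  0.122] [111  49  37];[ 0.536 -0.13   0.116] [95 53 52];[ 0.551 -0.133  0.115] [125  49  38];
```

View pics/c.png

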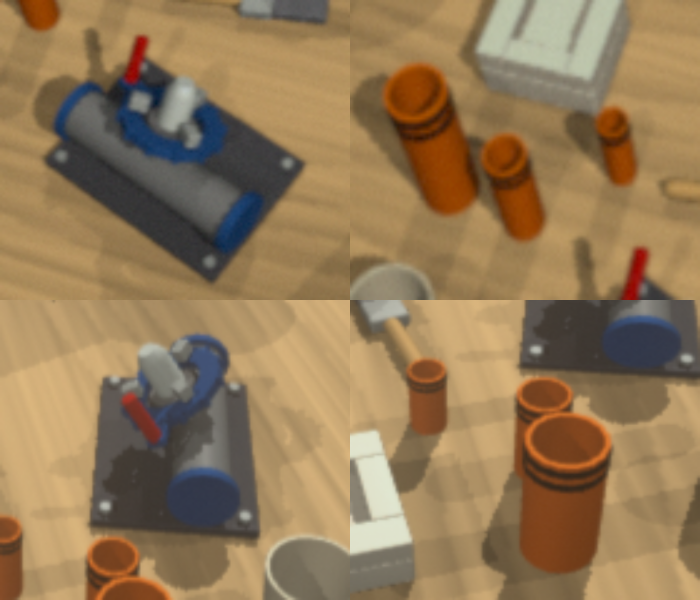

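The crop confirms it: in the right panels the middle tube, height 0.110 m, stands at about (0.474, -0.290) between the tall and the small one. Next I fit the spigot and post.

```bash
cat > fit.py <<'E'
from h import *
from scipy.optimize import least_squares
A=np.radians(32)
def frame(yaw):
    X=np.array([np.cos(yaw),np.sin(yaw),0]);Y=np.array([-X[1],X[0],0])
    u=-np.sin(A)*X+np.array([0,0,np.cos(A)]); x=np.cos(A)*X+np.array([0,0,np.sin(A)])
    return np.stack([x,Y,u],1)   # columns: seat axes
def fitseat(p,w,s0=(.606,-.078,.095),yaw=np.radians(-18.56),out=""):
    h=cv2.cvtColor(p,cv2.COLOR_RGB2HSV).astype(int); F=frame(yaw); s=np.array(s0); th=.15
    for it in range(6):
        l=(w-s)@F; r=np.hypot(l[...,0],l[...,1]); z=l[...,2]
        sp=(r<.03)&(z>.026)&(z<.041)&(h[...,1]<70)
        rg=(r>.03)&(r<.055)&(z>-.004)&(z<.012)&(h[...,0]>95)&(h[...,0]<125)&(h[...,1]>90)
        pr=(r>.055)&(r<.095)&(z>.01)&(z<.052)&((h[...,0]<8)|(h[...,0]>172))&(h[...,1]>130)
        def f(v):
            q=lambda m:(w[m]-v[:3])@F
            a,b,c=q(sp),q(rg),q(pr); be=-2+v[3]
            return np.r_[np.hypot(a[:,0],a[:,1])-.017,b[:,2]-.004,np.hypot(c[:,0]-.075*np.cos(be),c[:,1]-.075*np.sin(be))-.008]
        o=least_squares(f,np.r_[s,th],loss="soft_l1",f_scale=.0015,x_scale=[.01,.01,.01,.1]); s,th=o.x[:3],o.x[3]
    be=-2+th
    print(out,"seat",s.round(4),"theta",round(th,3),"n",sp.sum(),rg.sum(),pr.sum(),"rms",np.sqrt(np.mean(f(o.x)**2)).round(4))
    return s,th,F
E
python3 - <<'E'
from fit import *
for n in("scene","side"):
    Z=np.load(n+".npz"); s,th,F=fitseat(Z["p"],Z["w"],out=n)
print(F.round(3))
# middle tube: side + scene, fit cylinder radius 22 by points
for n in("scene","side"):
    Z=np.load(n+".npz");p,w=Z["p"],Z["w"];h=cv2.cvtColor(p,cv2.COLOR_RGB2HSV)
    q=w[(h[...,1]>150)&(h[...,0]<16)&(np.hypot(w[...,0]-.474,w[...,1]+.29)<.032)&(w[...,2]>.01)&(w[...,2]<.085)]
    o=least_squares(lambda v:np.hypot(q[:,0]-v[0],q[:,1]-v[1])-.022,[.474,-.29],loss="soft_l1",f_scale=.0015); print(n,len(q),o.x.round(4))
E
python3 -m inch '[[[0,0.4,-0.1,0,0.65],[0,0,-0.4,0,0.65]]]'
```

```text
scene seat [ 0.6004 -0.0668  0.095 ] theta 0.199 n 56 358 64 rms 0.002
side seat [ 0.5999 -0.0693  0.0942] theta 0.188 n 69 162 82 rms 0.0012
[[ 0.804  0.318 -0.502]
 [-0.27   0.948  0.169]
 [ 0.53   0.     0.848]]
scene 251 [ 0.4726 -0.2922]
side 125 [ 0.4725 -0.2987]
time_s: 0.3
tool_pos: [0.214, 0.5226, 0.252]
eef_rot: [-0.004, 0.193, 0.981, -0.014]
force: [-0.8, -1.2, -4.0]
grip_width: 0.865
grip_force: 0.0
```

```bash
python3 -m inch '[[[-0.83,-1,-0.2,-0.12,0.65],[-0.83,-1,-0.2,-0.12,0.65],[-0.83,-1,-0.2,-0.12,0.65],[-0.83,-1,-0.2,-0.12,0.65]]]' >/dev/null
python3 -m inch '[[[-0.83,-1,0,0,0.65],[-0.83,-1,0,0,0.65],[-0.83,-1,0,0,0.65],[-0.83,-1,0,0,0.65]]]' >/dev/null
python3 -m inch '[[[-0.83,-1,0,0,0.65],[-0.83,-1,0,0,0.65],[-0.83,-1,0,0,0.65],[-0.83,-1,0,0,0.65]]]' >/dev/null
python3 -m inch '[[[-0.83,-1,0,0,0.65],[-0.83,-1,0,0,0.65],[-0.83,-1,0,0,0.65],[-0.83,-1,0,0,0.65]]]'
cat > go.py <<'E'
# python3 go.py x y z [yaw_deg of tool y]: shift to a target in tool axes / full scale
from h import *
import sys
a=[float(v) for v in sys.argv[1:]]; s=state(); T=rot(s["eef_rot"])
by=np.degrees(np.arctan2(T[1,1],T[0,1])); d=T.T@(np.array(a[:3])-s["tool_pos"])
print("t",round(s["time_s"],2),"pos",s["tool_pos"].round(4),"tilt",T[:,2].round(3),"ybear",round(by,2),"F",s["force"].round(1),"rows",(d/.12).round(3),"rows n",(np.linalg.norm(d)/.05).round(1), "yaw",round(-((a[3]-by+90)%180-90)/30,3) if len(a)>3 else "")
E
python3 go.py .4725 -.2935 .3 71.44
```

```text
time_s: 1.9
tool_pos: [0.4273, -0.0713, 0.2927]
eef_rot: [-0.001, 0.163, 0.987, -0.0]
force: [0.7, -0.2, -0.5]
grip_width: 0.651
grip_force: 0.0
t 1.9 pos [ 0.4273 -0.0713  0.2927] tilt [-0.001  0.    -1.   ] ybear 71.2 F [ 0.7 -0.2 -0.5] rows [-0.953 -1.631 -0.061] rows n 4.5 yaw -0.008
```

```bash
python3 -m inch '[[[-0.5,-0.6,0,0,0.65],[-0.5,-0.9,0,0,0.65],[-0.5,-0.9,0,0,0.65],[-0.5,-0.9,0,0,0.65],[-0.5,-0.9,0,0,0.65]]]' >/dev/null
python3 - <<'E'
from fit import *
p,d,w=cloud("wrist");h=cv2.cvtColor(p,cv2.COLOR_RGB2HSV)
cv2.imwrite("pics/d.png",p[...,::-1])
q=w[(h[...,1]>150)&(h[...,0]<16)&(np.hypot(w[...,0]-.4725,w[...,1]+.294)<.04)&(w[...,2]>.01)&(w[...,2]<.14)]
if len(q)>50:
    print(len(q),q.min(0),q.max(0)); t=q[q[:,2]>.103]; print("top",len(t),cv2.minEnclosingCircle(t[:,:2].astype(np.float32)))
    q=q[q[:,2]<.09]
    if len(q)>30: print(least_squares(lambda v:np.hypot(q[:,0]-v[0],q[:,1]-v[1])-.022,[.474,-.292],loss="soft_l1",f_scale=.0015).x.round(4))
E
python3 go.py .4725 -.2935 .3 71.44
```

```text
1712 [ 0.44930125 -0.31605551  0.01069515] [ 0.49222568 -0.27230237  0.11254459]
top 408 ((0.47147026658058167, -0.2944950461387634), 0.022619767114520073)
[ 0.4711 -0.2937]
t 2.45 pos [ 0.4488 -0.1887  0.2933] tilt [-0.  0. -1.] ybear 71.45 F [-0.2  0.1 -0.7] rows [-0.465 -0.765 -0.056] rows n 2.2 yaw 0.0
```

View pics/d.png

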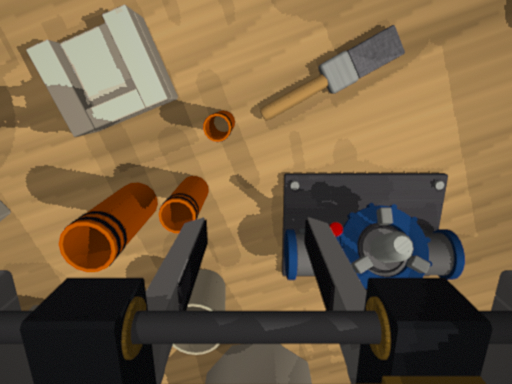

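Wrist view: middle tube mouth at (180,213), tall tube (88,243), small tube (219,125), post top (337,229), spigot tip (403,245).

```bash
python3 - <<'E'
from fit import *
p,d,w=cloud("wrist"); fitseat(p,w,(.600,-.068,.095),out="wrist")
E
python3 go.py .4713 -.2942 .22 71.44
```

```text
wrist seat [ 0.6001 -0.0691  0.0954] theta 0.15 n 147 2244 0 rms 0.0011
t 2.5 pos [ 0.4488 -0.1886  0.2935] tilt [ 0.  0. -1.] ybear 71.48 F [0.3 1.2 0.4] rows [-0.457 -0.775  0.612] rows n 2.6 yaw 0.001
```

```bash
python3 -m inch '[[[-0.457,-0.775,0.6,0,0.65],[-0.457,-0.775,0.6,0,0.65],[-0.457,-0.775,0.6,0,0.65],[-0.457,-0.775,0.6,0,0.65],[-0.457,-0.775,0.6,0,0.65]]]' >/dev/null; python3 go.py .4713 -.2942 .093 71.44
```

```text
t 3.0 pos [ 0.4711 -0.2948  0.2215] tilt [-0.  0. -1.] ybear 71.42 F [-0.9  0.3 -0.1] rows [-1.000e-03  5.000e-03  1.071e+00] rows n 2.6 yaw -0.001
```

```bash
python3 -m inch '[[[0,0.005,0.5,0,0.65],[0,0.005,1,0,0.65],[0,0.005,1,0,0.65],[0,0.005,1,0,0.65],[0,0.005,1,0,0.65]]]'; python3 -m inch '[[[0,0,0.07,0,0.65],[0,0,0.07,0,0.4],[0,0,0.07,0,0.4],[0,0,0.07,0,0.4],[0,0,0.07,0,0.4]]]' 15; python3 go.py .4713 -.2942 .093 71.44
```

```text
time_s: 3.5
tool_pos: [0.4719, -0.2948, 0.1035]
eef_rot: [0.001, 0.161, 0.987, -0.0]
force: [0.2, -0.5, 0.5]
grip_width: 0.653
grip_force: 0.0
time_s: 4.0
tool_pos: [0.4711, -0.2955, 0.0936]
eef_rot: [0.0, 0.162, 0.987, -0.0]
force: [-0.6, 0.7, 3.1]
grip_width: 0.468
grip_force: 15.0
t 4.0 pos [ 0.4711 -0.2955  0.0936] tilt [ 0.001 -0.    -1.   ] ybear 71.37 F [-0.6  0.7  3.1] rows [0.002 0.011 0.005] rows n 0.0 yaw -0.002
```

```bash
python3 -m inch '[[[0,0,-0.4,0,0.4],[0,0,-0.8,0,0.4],[0,0,-1,0,0.4],[0,0,-1,0,0.4]]]'; python3 -m inch '[[[0,0.3,-0.4,0,0.4],[0,0.65,-0.4,0,0.4],[0,1,-0.4,0,0.4],[0,1,-0.4,0,0.4],[0,1,-0.4,0,0.4]]]';  python3 go.py .5786 -.0618 .260 71.44
```

```text
time_s: 4.4
tool_pos: [0.4718, -0.296, 0.2167]
eef_rot: [0.003, 0.162, 0.987, -0.001]
force: [-0.8, 0.2, -2.0]
grip_width: 0.465
grip_force: 15.0
time_s: 4.9
tool_pos: [0.5091, -0.181, 0.2597]
eef_rot: [-0.001, 0.161, 0.987, 0.0]
force: [0.2, -0.4, -1.7]
grip_width: 0.468
grip_force: 15.0
t 4.9 pos [ 0.5091 -0.181   0.2597] tilt [-0.002  0.001 -1.   ] ybear 71.47 F [ 0.2 -0.4 -1.7] rows [-0.234  1.126 -0.003] rows n 2.8 yaw 0.001
```

```bash
python3 -m inch '[[[-0.1,0.3,0,0,0.4],[-0.2,0.65,0,0,0.4],[-0.234,1,0,0,0.4],[-0.234,1,0,0,0.4],[-0.234,1,0,0,0.4]]]' >/dev/null; python3 -m inch '[[[0,0.126,0,0,0.4],[0,0.126,0,0,0.4],[0,0.126,0,0,0.4],[0,0.126,0,0,0.4]]]' >/dev/null;  python3 - <<'E'
from fit import *
P=[]
for n in("scene","side"):
    p,d,w=cloud(n);h=cv2.cvtColor(p,cv2.COLOR_RGB2HSV)
    q=w[(h[...,1]>150)&(h[...,0]<16)&(np.hypot(w[...,0]-.5786,w[...,1]+.0618)<.045)&(w[...,2]>.15)&(w[...,2]<.3)]
    print(n,len(q),q.min(0).round(4),q.max(0).round(4))
    q=q[q[:,2]<.255]
    o=least_squares(lambda v:np.hypot(q[:,0]-v[0]-v[2]*(q[:,2]-.17),q[:,1]-v[1]-v[3]*(q[:,2]-.17))-.022,[.578,-.062,0,0],loss="soft_l1",f_scale=.0015); print(o.x.round(4))
    c=(212,210) if n=="scene" else (305,195)
    P.append(cv2.resize(p[c[1]-70:c[1]+70,c[0]-60:c[0]+60],(360,420)))
cv2.imwrite("pics/e.png",np.hstack(P)[...,::-1])
E
python3 go.py .5786 -.0618 .2266 71.44
```

```text
scene 400 [ 0.5618 -0.0875  0.1692] [ 0.604  -0.0384  0.2823]
[ 0.5796 -0.0617  0.0027  0.0391]
side 492 [ 0.5565 -0.0876  0.1689] [ 0.5996 -0.0437  0.278 ]
[ 0.5793 -0.0623 -0.0014 -0.0066]
t 5.9 pos [ 0.5788 -0.063   0.2611] tilt [ 0. -0. -1.] ybear 71.35 F [ 0.  -0.4 -1. ] rows [0.005 0.009 0.288] rows n 0.7 yaw -0.003
```

View pics/e.png

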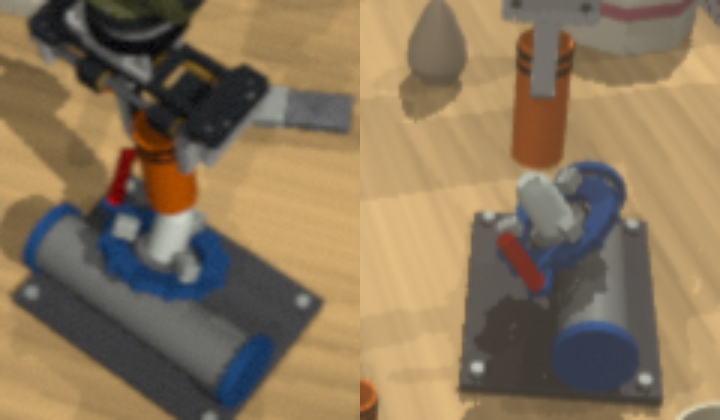

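Both panels show the tube held upright just above the spigot tip (left about (170,205), right about (535,165)). Now I lower it and let it pivot.

```bash
python3 -m inch '[[[0,0.01,0.1,0,0.4],[0,0.01,0.2,0,0.4],[0,0.01,0.28,0,0.4],[0,0.01,0.28,0,0.4]]]' 10;  python3 -m inch '[[[0.05,0,0.01,0,0.4],[0.08,0,0.02,0,0.4],[0.12,0,0.03,0,0.4],[0.12,0,0.03,0,0.4]]]' 8; python3 go.py .5347 -.0471 .2082 71.44
```

```text
time_s: 6.3
tool_pos: [0.5788, -0.0614, 0.2254]
eef_rot: [-0.001, 0.162, 0.987, -0.0]
force: [0.2, 0.3, -1.3]
grip_width: 0.465
grip_force: 10.0
time_s: 6.7
tool_pos: [0.5653, -0.0566, 0.2242]
eef_rot: [0.0, 0.162, 0.987, -0.0]
force: [-0.2, -0.7, -1.3]
grip_width: 0.465
grip_force: 8.0
t 6.7 pos [ 0.5653 -0.0566  0.2242] tilt [ 0. -0. -1.] ybear 71.39 F [-0.2 -0.7 -1.3] rows [ 0.267 -0.006  0.133] rows n 0.7 yaw -0.002
```

```bash
python3 -m inch '[[[0.05,0,0.02,0,0.4],[0.09,0,0.04,0,0.4],[0.13,0,0.06,0,0.4],[0.13,0,0.06,0,0.4]]]' 6
cat > tube.py <<'E'
from fit import *
F=frame(np.radians(-18.56)); s0=np.array([.600,-.069,.095]); P=[]
for n in("scene","side"):
    p,d,w=cloud(n);h=cv2.cvtColor(p,cv2.COLOR_RGB2HSV)
    tp=state()["tool_pos"]
    m=(h[...,1]>150)&(h[...,0]>3)&(h[...,0]<16)&(np.linalg.norm(w-tp,axis=-1)<.14)&(w[...,2]>.09); q=w[m]
    def ax(v): a=np.array([v[2],v[3],1]); return a/np.linalg.norm(a)
    def f(v):
        r=q-np.array([v[0],v[1],.16]); a=ax(v); return np.linalg.norm(r-np.outer(r@a,a),axis=1)-.022
    o=min((least_squares(f,[tp[0]+g*.3*.05,tp[1]-g*.02*.3,-g*.6*.948,g*.6*.318],loss="soft_l1",f_scale=.0015) for g in(0,.5,1)),key=lambda o:o.cost); a=ax(o.x)
    c=np.array([o.x[0],o.x[1],.16]); t=(q-c)@a; foot=c+a*np.percentile(t,.5); top=c+a*np.percentile(t,99.5)
    print(n,len(q),"lean deg",np.degrees(np.arccos(a[2])).round(1),"err deg",np.degrees(np.arccos(a@F[:,2])).round(1),"foot in seat",((foot-s0)@F).round(4),"len",np.linalg.norm(top-foot).round(3),"top-110 in seat",((top-.11*a-s0)@F).round(4))
    cc=(212,205) if n=="scene" else (305,195)
    P.append(cv2.resize(p[cc[1]-70:cc[1]+70,cc[0]-60:cc[0]+60],(360,420)))
import sys
if len(sys.argv)>1: cv2.imwrite(sys.argv[1],np.hstack(P)[...,::-1])
E
python3 tube.py pics/f.png; python3 go.py .5347 -.0471 .2082 71.44
```

```text
time_s: 7.1
tool_pos: [0.5503, -0.0516, 0.2164]
eef_rot: [-0.0, 0.162, 0.987, -0.0]
force: [0.2, -0.7, -0.9]
grip_width: 0.468
grip_force: 6.0
scene 544 lean deg 18.4 err deg 13.6 foot in seat [-0.0043  0.0015  0.0263] len 0.199 top-110 in seat [0.0165 0.0032 0.1124]
side 530 lean deg 16.4 err deg 16.5 foot in seat [-0.0097 -0.0043  0.0186] len 0.131 top-110 in seat [-0.0037 -0.0028  0.0391]
t 7.2 pos [ 0.5508 -0.0517  0.2166] tilt [-0.  0. -1.] ybear 71.38 F [ 0.3 -0.5 -1. ] rows [ 0.139 -0.006  0.07 ] rows n 0.4 yaw -0.002
```

View pics/f.png

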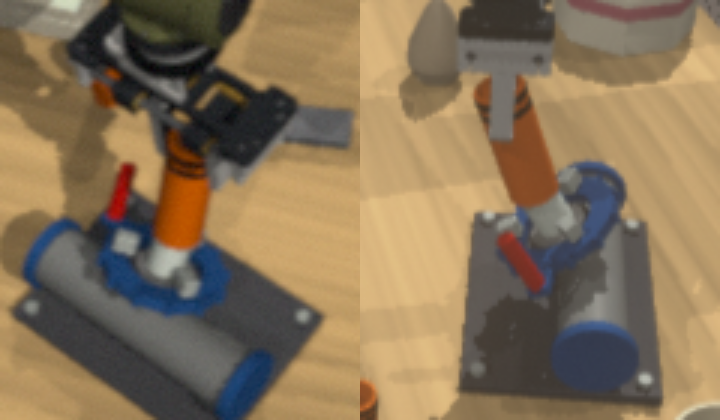

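The tube's foot is over the spigot (side panel about (540,200)) and it leans about 17 degrees in the pads. Continuing.

```bash
python3 -m inch '[[[0.05,-0.005,0.025,0,0.4],[0.1,-0.005,0.05,0,0.4],[0.14,-0.005,0.07,0,0.4],[0.15,-0.005,0.08,0,0.4],[0.15,-0.005,0.08,0,0.4]]]' 6; python3 -m inch '[[[-0.02,0,0.03,0,0.4],[-0.04,0,0.06,0,0.4],[-0.06,0,0.09,0,0.4],[-0.08,0,0.12,0,0.4],[-0.08,0,0.12,0,0.4]]]'; python3 tube.py; python3 go.py .5548 -.0538 .1743 71.44
```

```text
time_s: 7.7
tool_pos: [0.5335, -0.0465, 0.207]
eef_rot: [-0.0, 0.162, 0.987, 0.0]
force: [0.9, -0.2, -1.0]
grip_width: 0.466
grip_force: 6.0
time_s: 8.2
tool_pos: [0.5428, -0.0498, 0.1919]
eef_rot: [-0.001, 0.162, 0.987, 0.0]
force: [0.7, 0.6, -1.3]
grip_width: 0.466
grip_force: 6.0
scene 596 lean deg 30.0 err deg 2.3 foot in seat [-0.0017  0.0007  0.0188] len 0.159 top-110 in seat [0.0001 0.0017 0.0682]
side 568 lean deg 27.8 err deg 5.7 foot in seat [-0.006  -0.0045  0.0028] len 0.126 top-110 in seat [-0.0048 -0.0035  0.0186]
t 8.3 pos [ 0.5428 -0.0497  0.1925] tilt [-0.  0. -1.] ybear 71.38 F [-0.7  0.7 -1.6] rows [-0.106 -0.     0.152] rows n 0.4 yaw -0.002
```

```bash
python3 -m inch '[[[-0.03,0,0.05,0,0.4],[-0.06,0,0.09,0,0.4],[-0.09,0,0.13,0,0.4],[-0.105,0,0.155,0,0.4],[-0.105,0,0.155,0,0.4]]]' 8; python3 -m inch '[[[-0.01,0,0.016,0,0.4],[-0.02,0,0.032,0,0.4],[-0.02,0,0.032,0,0.4]]]'; python3 tube.py; python3 go.py .5548 -.0538 .1743 71.44
```

```text
time_s: 8.8
tool_pos: [0.5547, -0.0537, 0.1737]
eef_rot: [-0.001, 0.162, 0.987, 0.0]
force: [-1.8, 0.2, -0.2]
grip_width: 0.465
grip_force: 8.0
time_s: 9.1
tool_pos: [0.5573, -0.0547, 0.1707]
eef_rot: [0.0, 0.162, 0.987, -0.0]
force: [-3.5, -1.0, 5.7]
grip_width: 0.464
grip_force: 8.0
scene 508 lean deg 31.5 err deg 1.1 foot in seat [-0.0008  0.0011  0.001 ] len 0.141 top-110 in seat [-0.0005  0.0017  0.0322]
side 507 lean deg 29.8 err deg 2.2 foot in seat [-0.0035 -0.0014  0.0025] len 0.106 top-110 in seat [-0.0037 -0.0014 -0.0012]
t 9.2 pos [ 0.5573 -0.0547  0.1707] tilt [ 0.001 -0.    -1.   ] ybear 71.38 F [-2.9  0.3  7.2] rows [ 0.022  0.    -0.03 ] rows n 0.1 yaw -0.002
```

Force of 7 N along the axis and the foot at the seat: home. Release, retreat upward, and work out the post.

```bash
python3 -m inch '[[[0.02,0,-0.03,0,0.6],[0.02,0,-0.03,0,0.65],[0.02,0,-0.03,0,0.65]]]'; python3 -m inch '[[[0,0,-0.3,0,0.65],[0,0,-0.6,0,0.65],[0,0,-0.7,0,0.65],[0,0,-0.7,0,0.65]]]' ; python3 tube.py pics/g.png
python3 - <<'E'
from fit import *
F=frame(np.radians(-18.56)); s0=np.array([.600,-.069,.095])
for n in("scene","side"):
    p,d,w=cloud(n);h=cv2.cvtColor(p,cv2.COLOR_RGB2HSV).astype(int);l=(w-s0)@F;r=np.hypot(l[...,0],l[...,1]);z=l[...,2]
    m=(r>.05)&(r<.1)&(z>.008)&(z<.062)&((h[...,0]<8)|(h[...,0]>172))&(h[...,1]>130)&(l[...,1]<0); q=l[m]
    o=least_squares(lambda v:np.hypot(q[:,0]-.075*np.cos(v[0]),q[:,1]-.075*np.sin(v[0]))-.008,[-1.8],loss="soft_l1",f_scale=.0015); print(n,m.sum(),"theta",o.x+2,"zmax",q[:,2].max())
for th in(.194,.4,.6,.8,1.0,1.05):
    be=-2+th; print(th,(s0+F@[.075*np.cos(be),.075*np.sin(be),.052]+[0,0,.003]).round(4))
E
python3 go.py .5557 -.1294 .250
```

```text
time_s: 9.5
tool_pos: [0.5548, -0.0537, 0.1739]
eef_rot: [0.0, 0.162, 0.987, 0.0]
force: [0.5, 1.0, 0.4]
grip_width: 0.643
grip_force: 0.0
time_s: 9.9
tool_pos: [0.5552, -0.0538, 0.2592]
eef_rot: [0.001, 0.162, 0.987, 0.0]
force: [-0.2, 0.4, 0.4]
grip_width: 0.653
grip_force: 0.0
scene 555 lean deg 29.0 err deg 3.5 foot in seat [-0.0034  0.0033  0.028 ] len 0.213 top-110 in seat [2.100e-03 1.000e-04 1.308e-01]
side 497 lean deg 32.9 err deg 2.3 foot in seat [-0.002   0.0011  0.0271] len 0.084 top-110 in seat [-0.0016  0.0021  0.0006]
scene 93 theta [0.19392005] zmax 0.06134938217484817
side 109 theta [0.18869542] zmax 0.0583508726517703
0.194 [ 0.5366 -0.1247  0.1328]
0.4 [ 0.5483 -0.1307  0.1409]
0.6 [ 0.5606 -0.1337  0.1489]
0.8 [ 0.5735 -0.1338  0.1565]
1.0 [ 0.5864 -0.131   0.1636]
1.05 [ 0.5895 -0.1298  0.1652]
t 10.1 pos [ 0.5543 -0.0537  0.2561] tilt [-0.003  0.    -1.   ] ybear 71.38 F [-0.7 -0.5 -0.3] rows [-0.213 -0.594  0.05 ] rows n 1.5 yaw
```

View pics/g.png

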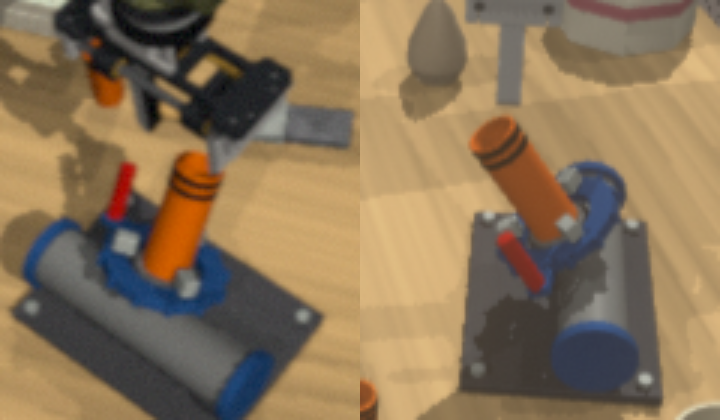

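The tube is seated between the jaws (side panel: foot at about (555,235)). The red post top is at (503,240) and the ring angle is 0.19.

```bash
python3 -m inch '[[[-0.02,-0.3,0,0,0.4],[-0.044,-0.613,0.03,0,0.4],[-0.044,-0.613,0.3,0,0.4],[-0.044,-0.613,0.3,0,0.4],[-0.044,-0.613,0.3,0,0.4]]]' ; python3 go.py .5366 -.1247 .1350 71.44
```

```text
time_s: 10.6
tool_pos: [0.5361, -0.1248, 0.2214]
eef_rot: [-0.001, 0.162, 0.987, 0.0]
force: [-0.2, 0.2, 0.9]
grip_width: 0.399
grip_force: 0.0
t 10.6 pos [ 0.5361 -0.1248  0.2214] tilt [-0.002  0.001 -1.   ] ybear 71.39 F [-0.2  0.2  0.9] rows [-0.006  0.002  0.72 ] rows n 1.7 yaw -0.002
```

```bash
python3 -m inch '[[[-0.006,0,0.3,0,0.4],[-0.006,0,0.5,0,0.4],[-0.006,0,0.65,0,0.4],[-0.006,0,0.72,0,0.4],[-0.006,0,0.72,0,0.4]]]' ; python3 -m inch '[[[0,0,0,0,0.1],[0,0,0,0,0.1],[0,0,0,0,0.1],[0,0,0,0,0.1]]]' 30; python3 go.py .5483 -.1307 .1431 71.44
```

```text
time_s: 11.1
tool_pos: [0.5371, -0.1249, 0.1355]
eef_rot: [-0.0, 0.161, 0.987, 0.0]
force: [-0.5, -0.7, 0.8]
grip_width: 0.404
grip_force: 0.0
time_s: 11.5
tool_pos: [0.5373, -0.1252, 0.1362]
eef_rot: [0.001, 0.162, 0.987, 0.0]
force: [0.1, 2.8, 4.8]
grip_width: 0.162
grip_force: 30.0
t 11.5 pos [ 0.5373 -0.1252  0.1362] tilt [ 0.001  0.    -1.   ] ybear 71.38 F [0.1 2.8 4.8] rows [-0.102 -0.014 -0.057] rows n 0.3 yaw -0.002
```

```bash
python3 -m inch '[[[-0.055,-0.01,-0.034,0,0.1],[-0.108,-0.016,-0.068,0,0.1],[-0.16,-0.013,-0.1,0,0.1],[-0.213,-0.008,-0.134,0,0.1],[-0.213,-0.008,-0.134,0,0.1]]]'
cat > th.py <<'E'
from fit import *
F=frame(np.radians(-18.56)); s0=np.array([.600,-.069,.095])
l=F.T@(state()["tool_pos"]-[0,0,.003]-s0); print("tcp in seat",l.round(4),"theta from tool",(np.arctan2(l[1],l[0])+2).round(3),"r",np.hypot(*l[:2]).round(4))
E
python3 th.py; python3 go.py .5735 -.1338 .1590
```

```text
time_s: 12.0
tool_pos: [0.5607, -0.1347, 0.1517]
eef_rot: [-0.001, 0.162, 0.987, -0.0]
force: [-4.4, 0.4, 3.7]
grip_width: 0.159
grip_force: 30.0
tcp in seat [ 0.0146 -0.0747  0.0542] theta from tool 0.622 r 0.0762
t 12.0 pos [ 0.5607 -0.1347  0.1517] tilt [-0.002 -0.    -1.   ] ybear 71.38 F [-4.4  0.4  3.7] rows [-0.099  0.041 -0.061] rows n 0.3 yaw
```

```bash
python3 -m inch '[[[-0.05,0.015,-0.032,0,0.1],[-0.1,0.035,-0.062,0,0.1],[-0.15,0.06,-0.093,0,0.1],[-0.195,0.089,-0.122,0,0.1],[-0.195,0.089,-0.122,0,0.1]]]' 50; python3 th.py; python3 -m inch '[[[-0.012,0.008,-0.007,0,0.1],[-0.024,0.018,-0.014,0,0.1],[-0.024,0.018,-0.014,0,0.1]]]'; python3 th.py
```

```text
time_s: 12.5
tool_pos: [0.5866, -0.1344, 0.1671]
eef_rot: [0.001, 0.162, 0.987, -0.002]
force: [-3.0, -14.2, 5.7]
grip_width: 0.158
grip_force: 50.0
tcp in seat [ 0.0435 -0.0662  0.0543] theta from tool 1.01 r 0.0792
time_s: 12.8
tool_pos: [0.5888, -0.1339, 0.1682]
eef_rot: [-0.001, 0.162, 0.987, -0.003]
force: [-10.5, -18.1, 4.3]
grip_width: 0.157
grip_force: 49.9
tcp in seat [ 0.0457 -0.0651  0.0543] theta from tool 1.041 r 0.0795
```

```bash
python3 -m inch '[[[-0.01,0.012,-0.006,0,0.1],[-0.02,0.024,-0.012,0,0.1],[-0.02,0.024,-0.012,0,0.1]]]'; python3 th.py
python3 - <<'E'
from fit import *
F=frame(np.radians(-18.56)); s0=np.array([.600,-.069,.095])
P=[]
for n in("scene","side"):
    p,d,w=cloud(n);h=cv2.cvtColor(p,cv2.COLOR_RGB2HSV).astype(int);l=(w-s0)@F;r=np.hypot(l[...,0],l[...,1]);z=l[...,2]
    m=(r>.05)&(r<.1)&(z>.008)&(z<.062)&((h[...,0]<8)|(h[...,0]>172))&(h[...,1]>130)&(l[...,1]<0); q=l[m]
    if len(q)>5: print(n,m.sum(),"theta",least_squares(lambda v:np.hypot(q[:,0]-.075*np.cos(v[0]),q[:,1]-.075*np.sin(v[0]))-.008,[-1.],loss="soft_l1",f_scale=.0015).x+2)
E
```

```text
time_s: 13.1
tool_pos: [0.5912, -0.1333, 0.1695]
eef_rot: [-0.002, 0.163, 0.987, -0.004]
force: [-16.1, -27.7, 5.2]
grip_width: 0.158
grip_force: 49.9
tcp in seat [ 0.0481 -0.0638  0.0542] theta from tool 1.076 r 0.0799
scene 58 theta [0.99786485]
side 53 theta [0.98785385]
```

```bash
python3 -m inch '[[[0.015,-0.02,0.01,0,0.1],[0.02,-0.024,0.012,0,0.35],[0.02,-0.024,0.012,0,0.35],[0.02,-0.024,0.012,0,0.35]]]'; python3 -m inch '[[[0,0,-0.2,0,0.35],[0,0,-0.6,0,0.35],[0,0,-1,0,0.35],[0,0,-1,0,0.35],[0,0,-1,0,0.35]]]'; python3 tube.py pics/i.png;  python3 - <<'E'
from fit import *
F=frame(np.radians(-18.56)); s0=np.array([.600,-.069,.095])
for n in("scene","side"):
    p,d,w=cloud(n);h=cv2.cvtColor(p,cv2.COLOR_RGB2HSV).astype(int);l=(w-s0)@F;r=np.hypot(l[...,0],l[...,1]);z=l[...,2]
    m=(r>.05)&(r<.1)&(z>.008)&(z<.062)&((h[...,0]<8)|(h[...,0]>172))&(h[...,1]>130)&(l[...,1]<0); q=l[m]
    if len(q)>5: print(n,m.sum(),"theta",least_squares(lambda v:np.hypot(q[:,0]-.075*np.cos(v[0]),q[:,1]-.075*np.sin(v[0]))-.008,[-1.],loss="soft_l1",f_scale=.0015).x+2)
E
```

```text
time_s: 13.6
tool_pos: [0.5899, -0.1306, 0.1679]
eef_rot: [0.0, 0.162, 0.987, 0.0]
force: [-0.1, -0.6, -0.1]
grip_width: 0.343
grip_force: 0.0
time_s: 14.1
tool_pos: [0.5901, -0.1304, 0.2884]
eef_rot: [0.001, 0.162, 0.987, -0.0]
force: [-0.2, -0.2, -1.5]
grip_width: 0.349
grip_force: 0.0
scene 201 lean deg 53.7 err deg 58.0 foot in seat [ 0.0155 -0.068   0.0535] len 0.102 top-110 in seat [ 0.0132 -0.0748  0.049 ]
side 190 lean deg 41.9 err deg 28.6 foot in seat [ 0.0263 -0.0601  0.031 ] len 0.105 top-110 in seat [ 0.0263 -0.0624  0.0269]
scene 103 theta [0.95666807]
side 113 theta [0.92614211]
```

View pics/i.png

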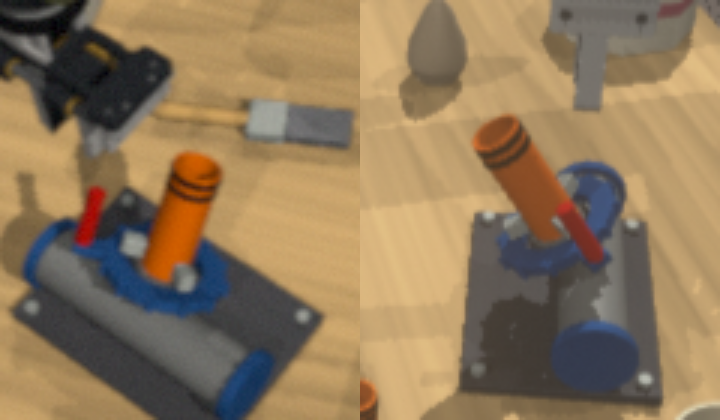

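The side panel shows the post at (580,232), with the ring at about 0.94. My unloading drew it back a little from the stop, so I regrip, push to the stop again and open without backing off.

```bash
python3 go.py .5825 -.1322 .164; python3 -m inch '[[[0.055,-0.034,0.4,0,0.35],[0.055,-0.034,0.8,0,0.35],[0.055,-0.034,0.98,0,0.35],[0.055,-0.034,1,0,0.35],[0.055,-0.034,1,0,0.35]]]'; python3 -m inch '[[[0,0,0.03,0,0.35],[0,0,0.03,0,0.1],[0,0,0.03,0,0.1],[0,0,0.03,0,0.1],[0,0,0.03,0,0.1]]]' 40; python3 th.py
```

```text
t 14.3 pos [ 0.5896 -0.1305  0.2863] tilt [-0.002  0.001 -1.   ] ybear 71.39 F [0.3 0.5 0.3] rows [ 0.049 -0.033  1.019] rows n 2.5 yaw 
time_s: 14.8
tool_pos: [0.5824, -0.1324, 0.1679]
eef_rot: [-0.0, 0.162, 0.987, 0.0]
force: [-0.7, -0.4, 0.0]
grip_width: 0.351
grip_force: 0.0
time_s: 15.3
tool_pos: [0.5824, -0.1326, 0.1649]
eef_rot: [0.0, 0.162, 0.987, -0.0]
force: [-1.0, -1.9, 4.3]
grip_width: 0.158
grip_force: 40.0
tcp in seat [ 0.0385 -0.0659  0.0548] theta from tool 0.957 r 0.0763
```

```bash
python3 -m inch '[[[-0.012,0.009,-0.008,0,0.1],[-0.024,0.017,-0.015,0,0.1],[-0.036,0.026,-0.023,0,0.1],[-0.044,0.033,-0.028,0,0.1],[-0.044,0.033,-0.028,0,0.1]]]' ; python3 th.py;  python3 -m inch '[[[-0.006,0.005,-0.004,0,0.1],[-0.009,0.007,-0.006,0,0.1],[-0.009,0.007,-0.006,0,0.1]]]'; python3 th.py
```

```text
time_s: 15.8
tool_pos: [0.5859, -0.1318, 0.1665]
eef_rot: [-0.004, 0.162, 0.987, -0.001]
force: [-20.0, -9.6, 2.2]
grip_width: 0.16
grip_force: 40.0
tcp in seat [ 0.042  -0.0641  0.0546] theta from tool 1.009 r 0.0766
time_s: 16.1
tool_pos: [0.5865, -0.1317, 0.1668]
eef_rot: [-0.005, 0.162, 0.987, -0.002]
force: [-24.9, -12.4, 1.3]
grip_width: 0.16
grip_force: 40.1
tcp in seat [ 0.0425 -0.0637  0.0546] theta from tool 1.018 r 0.0766
```

At the stop (25 N). Opening in place, then up.

```bash
python3 -m inch '[[[0,0,0,0,0.35],[0,0,0,0,0.35],[0,0,0,0,0.35]]]'; python3 -m inch '[[[0,0,-0.2,0,0.35],[0,0,-0.6,0,0.35],[0,0,-1,0,0.35],[0,0,-1,0,0.35],[0,0,-1,0,0.35]]]'
python3 - <<'E'
from fit import *
F=frame(np.radians(-18.56)); s0=np.array([.600,-.069,.095]);P=[]
for n in("scene","side"):
    p,d,w=cloud(n);h=cv2.cvtColor(p,cv2.COLOR_RGB2HSV).astype(int);l=(w-s0)@F;r=np.hypot(l[...,0],l[...,1]);z=l[...,2]
    m=(r>.05)&(r<.1)&(z>.008)&(z<.062)&((h[...,0]<8)|(h[...,0]>172))&(h[...,1]>130)&(l[...,1]<0); q=l[m]
    print(n,m.sum(),"theta",least_squares(lambda v:np.hypot(q[:,0]-.075*np.cos(v[0]),q[:,1]-.075*np.sin(v[0]))-.008,[-1.],loss="soft_l1",f_scale=.0015).x+2)
    t=l[(r<.028)&(z>.02)&(z<.13)&(h[...,1]>150)&(h[...,0]>3)&(h[...,0]<16)]
    o=least_squares(lambda v:np.hypot(t[:,0]-v[0]-v[2]*t[:,2],t[:,1]-v[1]-v[3]*t[:,2])-.022,[0,0,0,0],loss="soft_l1",f_scale=.0015); print("axis offset/slope",o.x.round(4),"top",np.percentile(t[:,2],99).round(4))
    cc=(212,205) if n=="scene" else (305,195); P.append(cv2.resize(p[cc[1]-70:cc[1]+70,cc[0]-60:cc[0]+60],(360,420)))
cv2.imwrite("pics/j.png",np.hstack(P)[...,::-1])
E
```

```text
time_s: 16.4
tool_pos: [0.59, -0.1298, 0.1684]
eef_rot: [0.0, 0.162, 0.987, 0.0]
force: [0.9, -0.4, -0.2]
grip_width: 0.347
grip_force: 0.0
time_s: 16.9
tool_pos: [0.5901, -0.1297, 0.2891]
eef_rot: [0.001, 0.162, 0.987, -0.0]
force: [0.5, -0.6, -0.3]
grip_width: 0.348
grip_force: 0.0
scene 103 theta [0.96236734]
axis offset/slope [-0.0011  0.0012  0.0222  0.0158] top 0.1111
side 114 theta [0.92974835]
axis offset/slope [-0.0008  0.0017 -0.0001 -0.0324] top 0.1101
```

View pics/j.png

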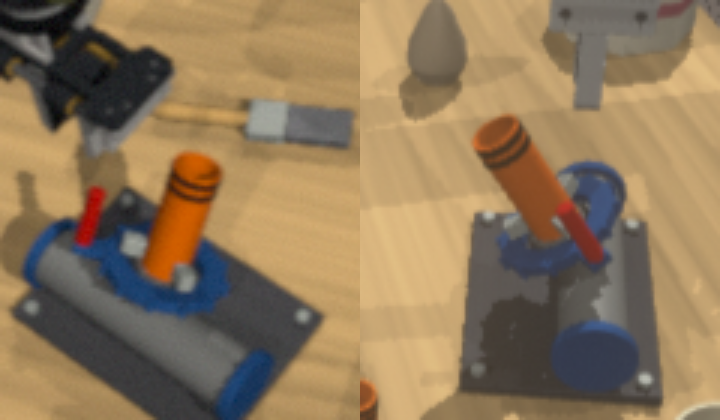

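The tube top is 110–111 mm above the shoulder, so it is home. The ring rests at the same angle after both pushes to the stop, and the gripper is clear.

```bash
python3 -c "
from plant import *
print(hand_in())"
```

```text
the job is handed in; nothing more can be done
None
```

The job is handed in: the middle tube is fully home on the spigot, the chuck ring was pushed to its stop (by camera it rests at about 0.95 rad), and the gripper has let go and stands clear; the jaw forces could not be measured, and `hand_in()` gave no verdict.

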